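Set and clamp the side guide of a roller line

ROBOT

A 7-joint arm with a two-finger parallel gripper is mounted at the origin on the work surface. World frame = base frame: x ahead of the robot, y to its left, z up, the work surface at z = 0. Lengths are in m, angles in rad, forces in N, time in s.
With the tool pointing down it reaches from about 0.4 to 0.85 m from the base axis. Payload 4.5 kg.
Tool frame: the origin (TCP) lies at the centre of the arm's flange, where the gripper is bolted on; the fingertips stand 173 mm ahead of it and the grasp point (between the pads) lies 155 mm ahead of it; z points along the fingers, y is the line along which they close (so a half turn about z gives the same grasp; the last joint's range is limited). The gripper opens to 85 mm and grips with 20 to 120 N. Pads are 22 mm wide; open, the fingers measure 114 mm over their backs; the gripper's body (76 mm by 85 mm) begins 54 mm behind the grasp point. The pads swing forward as they close: fully open they stand 13 mm farther back than shut.
Start: joints at [-1.149, 0.689, -0.195, 1.565, 0.157, 0.902, -0.215], TCP at [0.236, 0.579, 0.405] pointing down, gripper open.
Joint ranges: [-3.01, 3.01], [-0.46, 2.08], [-1.47, 1.51], [0.13, 2.56], [-1, 4.14], [0.04, 2.09], [-2.66, 2.66]. Speed limits (rad/s): [2.57, 2.57, 3.14, 3.14, 3.14, 3.14, 3.14].

INTERFACE

Orientations are given as a unit quaternion [w, x, y, z].
In Python, from station import status, imaging, arm gives the robot as it stands. The module is installed in compiled form; this text tells all that it offers.
- The arm moves only by the tool servo_tool, never from a script. Its argument "deltas" is text: rows parted by semicolons, each of 5 numbers parted by spaces: the finger opening in cm, from 0 to 8.54, then the shift along the world's x, y, z in cm, then the turn about the world's z in rad. In form: gripper x y z turn; .... A call has 1 to 12 rows; each row shifts and turns the commanded pose from where the row before left it; what a row does not reach is not made up. A row lasts 1/12 s, in which the tool goes at most 41.7 mm and 7.16 degrees, less where a joint would pass 70% of its speed; a pose out of reach is approached as far as the arm can. A call with a gripper value outside its range is refused whole. The fingers move at their own pace and stop on an object; the grip force is fixed at half the most. Time passes only in rows, so rows that do not move let the fingers close. It gives the time, the measured TCP pose, the force, the opening and the grip force at its end, in the units of the state.
- status.sense(): the state, without advancing time (a new reading comes with each control period).
- imaging.camera(name): name is "scene" or "top" or "wrist"; returns (picture, depth): 400x640x3 uint8, red, green, blue; 400x640 float32, m along the optical axis (not along the pixel's ray), 0 where there is no reading.
- imaging.camera_params(name): a dict with "mtx" (3x3 intrinsics, pixels), "dist" ([k1, k2, p1, p2, k3] as OpenCV has them; the pictures are not rectified), "view" (4x4, takes a point from world to camera coordinates). Camera axes: x right, y up, looking along -z (the intrinsics and any distortion apply to the point x, -y, -z); pixel columns grow to the right and rows downward; lengths in m; the calibration is good to about 2 mm. A picture is of the moment at which its call begins: read the wrist's pose just before it. camera_params takes no time and is no camera call; for the wrist camera it gives the pose at the moment of the call.
- arm.hand_in(): hands the job in; it is judged then, once.
Trained networks look in the newest picture that a camera, given by its name, has taken for a name from the list of things; names that differ only in an ending like _2 or _b are one class to them, and where a whole thing is asked for, a point or a joint stands for the part that bears it (a point fixed in the world has none). Each returns a list of dicts, best first, with "confidence" (0 to 1); they miss things now and then, are a little off and sometimes report something else, mostly with a low value. They report only what shows in the picture. A call takes as long as a camera call.
- imaging.recognise(camera, thing): "location" ([row, column] in pixels, amid what is visible of it).
- imaging.tip_of(camera, thing): "location" ([row, column] in pixels: a listed point, or the origin of a listed thing).
The state is a dict: "time_s": time; "joint_pos": joint angles; "joint_vel": joint speeds; "joint_efforts": joint torques, N m; "eef_pos": TCP position; "ee_rot": TCP orientation; "wrist_force": force on the tool from outside, world axes, zero at the start; "wrist_torque": the same for the moment, N m; "opening": opening from 0.0 (shut) to 1.0 (fully open); "gripper_force": force on a finger pad.
Only numpy, scipy, OpenCV 4.12 (cv2) and the standard library are available. Lean on these libraries where they do the work, as an engineer would, in place of code of your own. Each camera call takes 0.05 s, during which the arm holds its last target. There are 200 camera calls.

TASK

Turn the three-spoke handwheel by pushing one of its spokes round with a fingertip, until the near guide rail of the roller line stands about 10 mm off the side of the crate. Then push the clamp lever fully round to its stop, so that this setting is locked. Do not push on the guide rail itself, do not shift the crates, and leave everything that stands about the bench where it is.

Things in the scene. Friction and masses are not known exactly. Their poses are not given: they have to be found in the camera images.
- line: blue roller line, 1.4 m long, across the robot's front. Origin: on the bench below the handwheel's axis; x points straight across the line from the wheel towards the crate, y along the line, z up. Side frame nearest the robot: x 90 to 120 mm, 87 mm tall; grey gear housing under the wheel: 74 x 66 mm, top 154 mm above the bench.
- wheel_center (a point): centre of the handwheel, on its vertical axis, 198 mm above the bench. The wheel lies level: black rim, outer diameter 200 mm, inside diameter 164 mm, 18 mm thick; black hub 40 mm in diameter, its top 16 mm above this point; three round black spokes 12 mm thick, 120 degrees apart, level with this point. The point does not turn with the wheel; its axes are those of line.
- spoke_mid (a point): point on the middle line of one of the three spokes, 52 mm from the wheel's axis, 198 mm above the bench; it goes round with the wheel. The other spokes lie 120 and 240 degrees from it. Between the spokes the wheel is open, and free for 40 mm below them.
- handwheel (a joint): angle of the handwheel in rad, growing clockwise seen from above. Each rad clockwise moves the near guide rail 6 mm towards the crate by rack and pinion (37.7 mm a turn); turning back moves it away. It takes some 4 N at the middle of a spoke, and the wheel stays where it is left. Starts at 0.5 to 3.5 (backed-out stop: 0) and needs 3.5 to 10.5 rad clockwise from there.
- guide: near guide rail with its rack and rods; it slides across the line (x of line) and its axes are those of line. The rail is a straight upright white strip with an aluminium back, 660 mm long along the line, 18 mm thick, from 115 to 155 mm above the bench, between wheel and crate. Origin: on bench level, 145 mm behind (-x) the rail's face.
- guide_face (a point): point on the white face of the near guide rail that looks at the crate, 135 mm above the bench, 50 mm right of (lower y than) the wheel along the line; it moves with the rail. Its distance from crate_face measured across the line (x of line) is the gap, 34 to 72 mm at the start.
- crate_face (a point): the crate: point on the outer face of its side that looks at the near guide rail, halfway along that side, 40.5 mm above the crate's underside and 135 mm above the bench. Loose open orange lattice crate with packs in it, 300 mm across the line (x), 400 mm along it (y), 120 mm tall, straight on the rollers in front of the near guide rail; its far side is 2 mm from the fixed far guide. Axes those of line.
- clamp_pivot (a point): point on the vertical axis of the clamp lever, 194.5 mm above the bench. The lever sits on a grey bearing block, 200 mm right of (lower y than) the wheel along the line and 95 mm farther across (+x of line). Its black hub is 26 mm in diameter, its top 186 mm above the bench. The point does not turn with the lever; its axes are those of line.
- clamp_end (a point): centre of the ball (22 mm in diameter) at the end of the clamp lever, 82 mm from the lever's axis, 196.5 mm above the bench. The arm is a round black bar 13 mm thick that rises from the hub; at 60 mm from the axis its middle line is 192 mm above the bench. Below the outer half of the arm there is free space down to 160 mm above the bench.
- clamp (a joint): angle of the clamp lever in rad. 0: slack, the arm points along the line, away from the wheel (-y of line). It grows as the lever is pushed clockwise seen from above; the stop at 1.57 is fully clamped, the arm then points across the line to the robot's side (-x). It takes about 4 N at 60 mm from the axis and stays where it is left. Starts at 0 to 0.3.
- crate_next_face (a point): a second, equal crate waiting on the line to the left of (higher y than) the first; to be left alone. Point on the outer face of its near side, at that side's right-hand (lower y) end, 135 mm above the bench.
- pack_bench: white tray pack with a clear lid, 158 x 108 x 43 mm, lying on the bench on the robot's side of the line; to be left alone. Origin: centre of its underside.
- spanner: steel spanner 170 mm long, lying on the bench; to be left alone. Origin: under its middle.
- label_roll: roll of white labels, 76 mm in diameter, 50 mm tall, standing on end on the bench; to be left alone. Origin: centre of its underside.
- bottle: white sanitiser bottle with a grey cap, 60 mm in diameter, 165 mm tall, standing on the bench; to be left alone. Origin: centre of its underside.
- marker: grey marker pen with a black cap, 123 mm long and 17 mm thick, lying on the bench; to be left alone. Origin: under its middle.

How it is judged:
On the way, in this order (a step that is already met when the one before it is completed fails the run):
1. the near guide rail has been brought to about 10 mm (3 to 17 mm) from the crate while the clamp lever is still slack (x of guide_face in the frame of crate_face between -0.017 and -0.003 m and value of joint clamp below 0.6 rad), for 0.2 s.
2. the clamp lever has been pushed round to its stop (value of joint clamp above 1.4 rad and x of guide_face in the frame of crate_face between -0.017 and -0.003 m), for 0.2 s.
At the end, for the whole second after the job is handed in: The gap between the near guide rail and the crate's side is 3 to 17 mm, the clamp lever is within 0.17 rad of its stop (joint above 1.4), and the wheel is at rest (all of step 2 and velocity of joint handwheel between -0.05 and 0.05 rad/s); the robot touches nothing.
It fails at once if the crate is shifted, lifted or tipped (moved more than 6 mm) (distance of crate_face from where it was at the start of the episode above 0.006 m).
It fails at once if another crate, a pack, a tool, the bottle or the roll is moved more than 15 mm (distance of any of crate_next_face, pack_bench, spanner, label_roll, bottle, marker from where it was at the start of the episode above 0.015 m).
It fails at once if the robot pushes on the guide rail itself (more than 2 N) (contact force between any of the fingers, the arm and guide above 2 N).
It fails at once if the wheel is turned while the lever is clamped (value of joint clamp above 1 rad and (velocity of joint handwheel above 0.6 rad/s or velocity of joint handwheel below -0.6 rad/s)).
It also fails if it takes over 54 s, if anything falls off the work surface, if the arm or the gripper's body presses on something with over 40 N, if the wrist force passes 120 N, or if a joint passes its speed limit or range.

## Working session

There is one attempt and no reset: what is moved stays moved. The work goes in short steps, Python scripts to look and compute and a tool call to move; the robot and the scene stay as the last step left them, time stands still between calls to the robot, and variables do not carry over. Pictures are saved under pics/ and viewed, at most 10 in all, crops included, and the job is handed in when it is done.

Besides the shell and the picture viewer there is one more tool, called after "Call:" as name(argument=value, ...) on one line, values as JSON. servo_tool: Moves the arm, as the interface text tells. Its arguments: {"type":"object","properties":{"deltas":{"type":"string"}},"required":["deltas"]}

```bash
mkdir -p pics; cat > h.py <<'E'
import numpy as np, cv2
from station import status, imaging, arm
def params(c):
    p=imaging.camera_params(c); return np.array(p["mtx"],float),np.array(p["dist"],float),np.array(p["view"],float)
def ray(c,rc,P=None):
    K,d,V=P or params(c)
    u=cv2.undistortPoints(np.array([[[rc[1],rc[0]]]],float),K,d)[0,0]
    R=V[:3,:3];o=-R.T@V[:3,3]
    return o,R.T@np.array([u[0],-u[1],-1.0])
def at_z(c,rc,z,P=None):
    o,r=ray(c,rc,P); return o+r*(z-o[2])/r[2]
def at_depth(c,rc,dep,P=None):
    o,r=ray(c,rc,P); i,j=int(round(rc[0])),int(round(rc[1]))
    w=dep[max(i-1,0):i+2,max(j-1,0):j+2]; w=w[w>0]
    return o+r*np.median(w) if len(w) else None
def pix(c,X,P=None):
    K,d,V=P or params(c)
    q=(V[:3,:3]@np.atleast_2d(X).T).T+V[:3,3]; q=q*[1,-1,-1]
    p=cv2.projectPoints(q,np.zeros(3),np.zeros(3),K,d)[0][:,0]
    return p[:,::-1]
def save(c,n):
    p,d=imaging.camera(c); cv2.imwrite(f"pics/{n}.png",p[:,:,::-1]); return p,d
E
python3 - <<'E'
from h import *
np.set_printoptions(precision=4,suppress=True)
Z=dict(wheel_center=.198,spoke_mid=.198,guide_face=.135,crate_face=.135,clamp_pivot=.1945,clamp_end=.1965,pack_bench=0,spanner=0,label_roll=0,bottle=0,marker=0,line=0)
for c in("scene","top"):
    p,d=save(c,c+"0"); np.save(c+"0.npy",d); P=params(c)
    print(c,"cam",-P[2][:3,:3].T@P[2][:3,3])
    for t,z in Z.items():
        for r in imaging.tip_of(c,t)[:3]:
            print(t,round(r["confidence"],2),np.round(r["location"],1),at_z(c,r["location"],z,P)[:2])
print(status.sense())
E
```

```text
scene cam [ 1.2805 -0.7676  0.9609]
spoke_mid 0.7 [178.4 282.5] [0.4498 0.0062]
guide_face 0.77 [235.2 310.7] [ 0.6556 -0.0819]
guide_face 0.48 [200.7 336.7] [0.6032 0.1003]
guide_face 0.26 [186.3 286.2] [0.4249 0.0451]
crate_face 0.76 [254.1 307.4] [ 0.7026 -0.1465]
clamp_end 0.73 [238.5 228.3] [ 0.549 -0.294]
pack_bench 0.79 [278.1 191.5] [ 0.4208 -0.3619]
spanner 0.69 [236.9 234.8] [ 0.3707 -0.1521]
label_roll 0.74 [197.8 336.9] [0.4812 0.2569]
bottle 0.8 [195.3 364.4] [0.5487 0.3424]
bottle 0.34 [203.3 339.7] [0.5112 0.2374]
bottle 0.32 [175.6 281.6] [0.2168 0.2189]
line 0.91 [230.6 290.4] [ 0.4857 -0.0002]
top cam [0.3959 0.0222 1.1808]
wheel_center 0.78 [235.6 351.3] [ 0.5066 -0.018 ]
spoke_mid 0.56 [261.8 348.1] [ 0.4451 -0.0085]
guide_face 0.78 [183.  374.4] [ 0.6486 -0.0849]
crate_face 0.77 [162.1 391.3] [ 0.7034 -0.1313]
crate_face 0.65 [213.5 465. ] [ 0.5627 -0.3105]
clamp_pivot 0.81 [202.2 438.2] [ 0.5825 -0.2299]
clamp_end 0.77 [212.5 466.1] [ 0.5553 -0.2937]
pack_bench 0.57 [269.4 472.8] [ 0.4258 -0.3616]
spanner 0.61 [290.4 396.9] [ 0.3731 -0.1475]
label_roll 0.88 [251.7 254.5] [0.4897 0.2507]
bottle 0.69 [228.5 223. ] [0.5586 0.3427]
line 0.94 [243.8 344.2] [ 0.506  -0.0052]
line 0.28 [262.3 344.3] [ 0.4538 -0.0039]
{'time_s': 1.3, 'joint_pos': array([-1.1492,  0.6891, -0.1946,  1.5653,  0.1573,  0.9026, -0.2151]), 'joint_vel': array([-0.001 , -0.0001,  0.0016,  0.0021,  0.0012,  0.0002,  0.0002]), 'joint_efforts': array([  0.0001, -53.955 ,  -1.2668, -15.888 ,   0.01  ,   0.0014,
        -0.    ]), 'eef_pos': array([0.2363, 0.5786, 0.4047]), 'ee_rot': array([0.    , 0.1927, 0.9813, 0.    ]), 'wrist_force': array([0.5986, 0.0938, 0.1562]), 'wrist_torque': array([ 0.005 , -0.0096, -0.0063]), 'gripper_force': 0.0, 'opening': 0.9991002768487333}
```

View pics/top0.png

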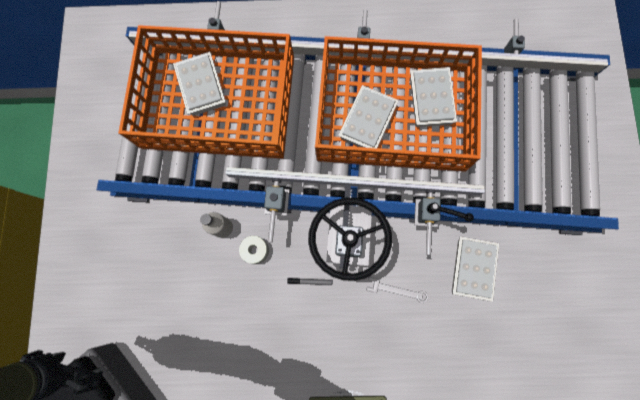

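View pics/scene0.png

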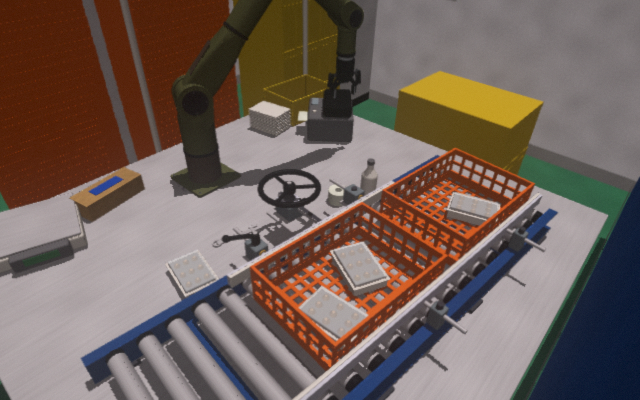

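The top picture shows the wheel hub near (236,351), with spokes towards (261,348), (226,378) and (225,322). The rail runs from (172,228) to (190,484), the clamp lever from (208,432) to (215,467), and the crate side is at about row 160. The scene picture agrees. I'll refine the wheel, yaw and gap from depth.

```bash
cat >> h.py <<'E'
def cloud(c,d,P=None):
    K,di,V=P or params(c); i,j=np.nonzero(d>0)
    u=cv2.undistortPoints(np.stack([j,i],1).astype(float)[:,None],K,di)[:,0]
    q=np.c_[u[:,0],-u[:,1],-np.ones(len(u))]*d[i,j][:,None]
    return (q-V[:3,3])@V[:3,:3],i,j
E
python3 - <<'E'
from h import *
np.set_printoptions(precision=4,suppress=True)
p=cv2.imread("pics/top0.png"); d=np.load("top0.npy"); X,i,j=cloud("top",d); c=p[i,j].astype(int)
dark=c.max(1)<60
m=dark&(abs(X[:,2]-.2)<.02)&(np.hypot(X[:,0]-.505,X[:,1]+.015)<.13); W=X[m]
(cx,cy),r=cv2.minEnclosingCircle(W[:,:2].astype(np.float32)); print("wheel",cx,cy,r,len(W),W[:,2].mean())
rr=W[:,:2]-[cx,cy]; R=np.hypot(*rr.T); a=np.degrees(np.arctan2(rr[:,1],rr[:,0])); s=(R>28)&(R<.074)&(R>.028)
print(np.histogram(a[s],bins=np.arange(-180,181,10)))
s3=np.angle(np.exp(3j*np.radians(a[s])).mean())/3; print("spoke ang",np.degrees(s3)+np.array([0,120,240]))
white=(c.min(1)>150)
m=white&(X[:,2]>.147)&(X[:,2]<.163)&(X[:,0]>.55)&(X[:,0]<.75); G=X[m]; 
f=cv2.fitLine(G[:,:2].astype(np.float32),cv2.DIST_HUBER,0,.01,.01).ravel(); print("rail",len(G),f, "yaw",np.degrees(np.arctan(-f[0]/f[1])))
yaw=np.arctan(-f[0]/f[1]); ex=np.array([np.cos(yaw),np.sin(yaw)]);ey=np.array([-ex[1],ex[0]]); o=np.array([cx,cy])
L=np.c_[(X[:,:2]-o)@ex,(X[:,:2]-o)@ey]
print("rail x range",np.percentile(L[m,0],[2,50,98]))
org=(c[:,2]>150)&(c[:,0]<80)&(X[:,2]>.20)&(X[:,2]<.23)&(L[:,1]<.0)&(L[:,1]>-.2)&(L[:,0]<.3)
print("crate top near rim x",len(L[org]),np.percentile(L[org,0],[2,10,50,90,98]),X[org,2].mean())
k=dark&(X[:,2]>.175)&(X[:,2]<.22)&(abs(L[:,0]-.08)<.09)&(abs(L[:,1]+.24)<.1); print("lever pts",k.sum(),L[k].min(0),L[k].max(0))
print("pivot exp",o+ex*.095-ey*.2, "end",(np.array([.5553,-.2937])-o)@ex,(np.array([.5553,-.2937])-o)@ey)
E
```

```text
wheel 0.5019464492797852 -0.014630217105150223 0.0992145985364914 2026 0.2051437926562488
(array([0, 0, 0, 0, 0, 0, 0, 0, 0, 0, 0, 0, 0, 0, 0, 0, 0, 0, 0, 0, 0, 0,
       0, 0, 0, 0, 0, 0, 0, 0, 0, 0, 0, 0, 0, 0]), array([-180, -170, -160, -150, -140, -130, -120, -110, -100,  -90,  -80,
        -70,  -60,  -50,  -40,  -30,  -20,  -10,    0,   10,   20,   30,
         40,   50,   60,   70,   80,   90,  100,  110,  120,  130,  140,
        150,  160,  170,  180]))
spoke ang [nan nan nan]
rail 1876 [ 0.1012  0.9949  0.6575 -0.0119] yaw -5.8103914
rail x range [0.1462 0.1549 0.1639]
crate top near rim x 254 [0.2139 0.2145 0.2168 0.2205 0.2219] 0.21339135466762976
lever pts 211 [ 0.0627 -0.2872] [ 0.1011 -0.1878]
pivot exp [ 0.5762 -0.2232] end 0.08133155281448236 -0.27223468868701695<stdin>:9: RuntimeWarning: Mean of empty slice.
  ret = ret.dtype.type(ret / rcount)
```

Call:
servo_tool(deltas="0 0 0 2 0; 0 0 -2 0 0; 0 1 -3 0 0; 0 2 -4 0 0; 0 2 -4 0 0; 0 2 -4 0 0; 0 2 -4 0 0; 0 2 -4 0 0; 0 2 -4 0 0; 0 2 -4 0 0; 0 2 -4 0 0")

```text
time_s: 2.22
eef_pos: [0.396, 0.2286, 0.425]
ee_rot: [0.0, 0.192, 0.981, 0.0]
wrist_force: [0.2, 0.2, 0.3]
opening: 0.0
gripper_force: 0.0
```

```bash
python3 - <<'E'
from h import *
np.set_printoptions(precision=4,suppress=True)
p=cv2.imread("pics/top0.png"); d=np.load("top0.npy"); X,i,j=cloud("top",d); c=p[i,j].astype(int)
m=(X[:,2]>.187)&(X[:,2]<.22)&(np.hypot(X[:,0]-.502,X[:,1]+.0146)<.105); W=X[m]
o=np.array([.5025,-.015])
rr=W[:,:2]-o; R=np.hypot(*rr.T); print(np.histogram(R,bins=np.arange(0,.111,.01)))
s=(R>.03)&(R<.074); a=np.arctan2(rr[s,1],rr[s,0])
print(np.histogram(np.degrees(a),bins=np.arange(-180,181,10))[0])
print("spoke ang",np.degrees(np.angle(np.exp(3j*a).mean())/3)+np.array([0,120,240]))
# circle fit to rim
s=R>.078; A=np.c_[2*W[s,:2],np.ones(s.sum())]; q=np.linalg.lstsq(A,(W[s,:2]**2).sum(1),rcond=None)[0]; print("circ",q[:2],np.sqrt(q[2]+q[0]**2+q[1]**2))
h=R<.018; print("hub",W[h].mean(0))
E
```

```text
(array([ 53, 166,  71,  64,  66,  63,  64,  66, 912, 909,  16]), array([0.  , 0.01, 0.02, 0.03, 0.04, 0.05, 0.06, 0.07, 0.08, 0.09, 0.1 ,
       0.11]))
[ 0  0  0  0  0  0  0  0  0  1 53 38  0  0  0  0  0  0  0  0  0  0 42 49
  1  0  0  0  0  0  0  0  0  2 62 34]
spoke ang [ 49.2699 169.2699 289.2699]
circ [ 0.5015 -0.0136] 0.09019426220158704
hub [ 0.502  -0.0147  0.2133]
```

Call:
servo_tool(deltas="0 1.5 -3 0 0; 0 1.5 -3.2 0 0; 0 1.5 -3.3 0 0; 0 1.5 -3.3 0 0; 0 1.5 -3.3 0 0; 0 1.5 -3.4 0 0; 0 0 0 0 0; 0 0 0 -2 0; 0 0 0 -2 0; 0 0 0 -2 0; 0 0 0 -1.4 0; 0 0 0 0 0")

```text
time_s: 3.22
eef_pos: [0.4845, 0.0355, 0.3486]
ee_rot: [-0.002, 0.193, 0.981, -0.001]
wrist_force: [0.2, 0.6, -0.3]
opening: -0.003
gripper_force: 0.0
```

Call:
servo_tool(deltas="0 1.33 0.27 0 0; 0 1.36 -0.08 0 0; 0 1.29 -0.43 0 0; 0 1.13 -0.75 0 0; 0 0.9 -1.02 0 0; 0 0.61 -1.21 0 0; 0 0.27 -1.33 0 0; 0 -0.08 -1.36 0 0")

```text
time_s: 3.88
eef_pos: [0.5539, -0.0213, 0.3516]
ee_rot: [-0.0, 0.192, 0.981, 0.002]
wrist_force: [-0.9, 7.4, -1.5]
opening: -0.002
gripper_force: 2.5
```

```bash
python3 - <<'E'
from h import *
p,d=save("top","top1"); print(status.sense()["eef_pos"],status.sense()["wrist_force"])
E
```

```text
[ 0.5534787  -0.02538824  0.35149845] [-0.22290833 -2.31587707  0.89752123]
```

View pics/top1.png

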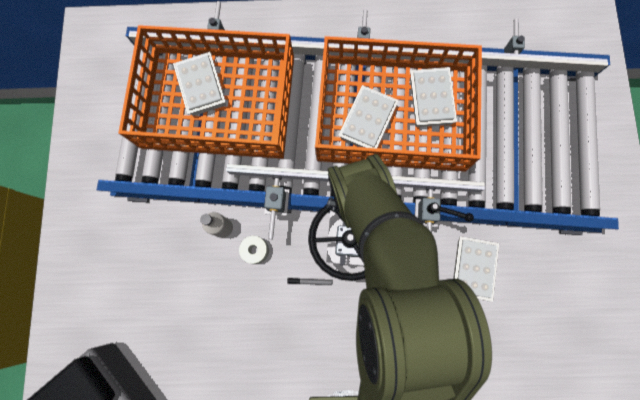

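The arm hides part of the top view, but one spoke now lies at about (240,322): the wheel is turning as planned. I'll go on round.

Call:
servo_tool(deltas="0 -0.43 -1.29 0 0; 0 -0.75 -1.13 0 0; 0 -1.02 -0.9 0 0; 0 -1.21 -0.61 0 0; 0 -1.33 -0.27 0 0; 0 -1.36 0.08 0 0; 0 -1.29 0.43 0 0; 0 -1.13 0.75 0 0; 0 -0.9 1.02 0 0; 0 -0.61 1.21 0 0; 0 -0.27 1.33 0 0; 0 0.08 1.36 0 0")

```text
time_s: 4.93
eef_pos: [0.4514, -0.0052, 0.352]
ee_rot: [0.001, 0.194, 0.981, -0.001]
wrist_force: [0.5, -6.5, -0.7]
opening: -0.002
gripper_force: 2.5
```

Call:
servo_tool(deltas="0 0.43 1.29 0 0; 0 0.75 1.13 0 0; 0 1.02 0.9 0 0; 0 1.21 0.61 0 0; 0 1.33 0.27 0 0; 0 0 0 0 0")

```text
time_s: 5.43
eef_pos: [0.5003, 0.0389, 0.3514]
ee_rot: [0.001, 0.193, 0.981, 0.001]
wrist_force: [0.7, 0.3, 0.8]
opening: 0.002
gripper_force: 0.0
```

```bash
cat >> h.py <<'E'
yaw=np.radians(-5.8); ex=np.array([np.cos(yaw),np.sin(yaw)]); ey=np.array([-ex[1],ex[0]]); O=np.array([.5025,-.015])
def gap(n):
    print(status.sense()["time_s"],status.sense()["eef_pos"],status.sense()["wrist_force"])
    for c in("top","scene"):
        p,d=save(c,c+n); P=params(c); q=lambda t:[(round(r["confidence"],2),np.round([(at_z(c,r["location"],.135,P)[:2]-O)@e for e in(ex,ey)],4)) for r in imaging.tip_of(c,t)[:2]]
        print(c,"guide",q("guide_face"),"crate",q("crate_face"))
        X,i,j=cloud(c,d,P); k=p[i,j].astype(int); L=np.c_[(X[:,:2]-O)@ex,(X[:,:2]-O)@ey]
        m=(k.min(1)>130)&(abs(X[:,2]-.155)<.005)&(L[:,0]>.1)&(L[:,0]<.24)&(L[:,1]>-.31)&(L[:,1]<.33)
        o=(k[:,0]>130)&(k[:,2]<90)&(abs(X[:,2]-.214)<.008)&(L[:,1]<0)&(L[:,1]>-.25)&(L[:,0]<.25)
        print(" rail top x",m.sum(),np.percentile(L[m,0],[2,50,98]) if m.any() else "","crate",o.sum(),np.percentile(L[o,0],[2,10,50]) if o.any() else "")
E
python3 -c "
from h import *
gap('2')"
```

```text
5.4333 [0.50034715 0.03890851 0.35140247] [0.67909876 0.32316373 0.76952409]
top guide [(0.83, array([ 0.1896, -0.0381]))] crate [(0.96, array([ 0.2133, -0.1   ])), (0.58, array([-0.0469,  0.2333]))]
 rail top x 1635 [0.11591769 0.189639   0.198181  ] crate 372 [0.21309481 0.21364142 0.21581196]
scene guide [(0.68, array([ 0.1868, -0.0481]))] crate [(0.94, array([ 0.209 , -0.1047]))]
 rail top x 303 [0.18061895 0.19202565 0.1978212 ] crate 235 [0.21112387 0.21263542 0.21649068]
```

View pics/top2.png

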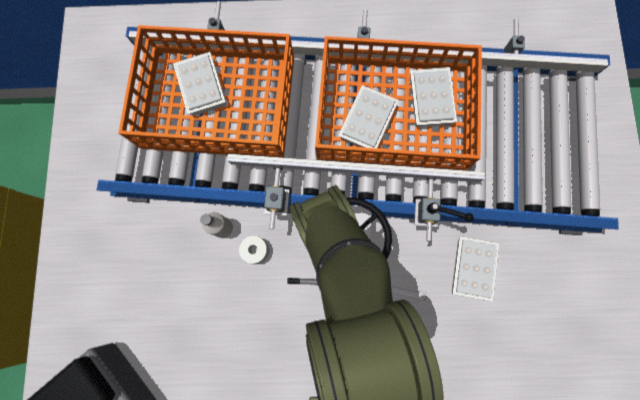

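The rail now runs from (158,228) to (176,484), close to the crate side. Depth puts its face about 14 mm from the crate and the networks say about 22 mm. I'll check with a scene overlay.

```bash
python3 - <<'E'
from h import *
im=cv2.imread("pics/scene2.png"); P=params("scene")
def w(x,y,z): return [*(O+ex*x+ey*y),z]
S=4; r0,c0=170,240; big=cv2.resize(im[r0:r0+140,c0:c0+200],None,fx=S,fy=S,interpolation=cv2.INTER_CUBIC)
for x,z,col in((.198,.155,(255,0,0)),(.213,.2145,(0,255,0)),(.213,.0945,(255,255,0))):
    q=pix("scene",np.array([w(x,y,z) for y in np.linspace(-.3,.1,20)]),P); q=((q-[r0,c0])*S)[:,::-1]
    cv2.polylines(big,[q.astype(np.int32)],False,col,1)
cv2.imwrite("pics/crop2.png",big)
E
```

```text
(no output)
```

View pics/crop2.png

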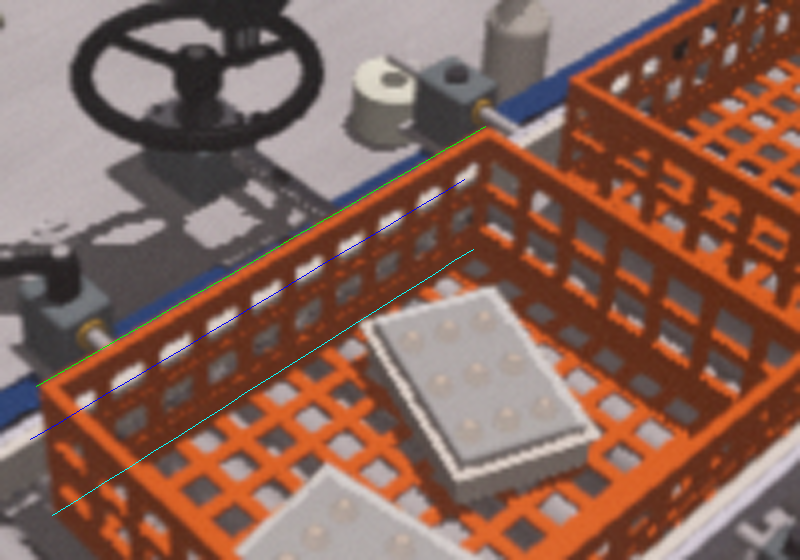

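The overlay fits: the crate side is vertical at x ≈ 0.213, and the rail's top edge lies along the drawn line. That makes the gap about 14 mm, so I'll turn about 0.75 rad more.

Call:
servo_tool(deltas="0 0.68 0 0 0; 0 0.68 -0.08 0 0; 0 0.66 -0.17 0 0; 0 0.63 -0.26 0 0; 0 0.59 -0.33 0 0; 0 0.54 -0.42 0 0; 0 0 0 0 0; 0 0 0 0 0")

```text
time_s: 6.4
eef_pos: [0.5374, 0.0253, 0.3508]
ee_rot: [0.001, 0.193, 0.981, 0.0]
wrist_force: [1.2, -0.4, -0.1]
opening: 0.002
gripper_force: 0.0
```

```bash
python3 -c "
from h import *
gap('3')"
```

```text
6.4 [0.5373521  0.02531475 0.35078187] [ 1.15094722 -0.42285069 -0.11420574]
top guide [(0.64, array([ 0.1986, -0.0399]))] crate [(0.91, array([ 0.2123, -0.0972]))]
 rail top x 1621 [0.11554692 0.19454939 0.20287228] crate 366 [0.2130722  0.21361554 0.21596861]
scene guide [(0.67, array([ 0.1945, -0.0445]))] crate [(0.69, array([ 0.2012, -0.1032])), (0.61, array([ 0.0335, -0.1647]))]
 rail top x 378 [0.18457673 0.19479479 0.20158407] crate 237 [0.21100153 0.2124178  0.21640923]
```

Depth now gives a gap of about 10 mm. I'll back off the spoke, lift out and go to the lever.

Call:
servo_tool(deltas="0 -0.5 0.3 0 0; 0 0 0 1.5 0; 0 0 0 2 0; 0 0 0 2 0; 0 0 0 2 0; 0 0 0 0 0")

```text
time_s: 7.2
eef_pos: [0.5322, 0.0292, 0.4293]
ee_rot: [0.003, 0.193, 0.981, 0.001]
wrist_force: [0.2, 0.2, 0.7]
opening: -0.004
gripper_force: 0.0
```

Call:
servo_tool(deltas="0 0.7 -2 0 0; 0 0.7 -3.5 0 0; 0 0.7 -3.6 0 0; 0 0.7 -3.6 0 0; 0 0.7 -3.6 0 0; 0 0.7 -3.6 0 0; 0 0.7 -3.6 0 0; 0 0.7 -3.5 0 0; 0 0.7 -2.5 0 0; 0 0.2 -1.7 0 0; 0 0 0 0 0; 0 0 0 0 0")

```text
time_s: 8.2
eef_pos: [0.596, -0.2839, 0.4247]
ee_rot: [-0.001, 0.194, 0.981, 0.0]
wrist_force: [-0.6, 0.6, 0.1]
opening: 0.004
gripper_force: 0.0
```

```bash
python3 -c "
from h import *
gap('4')
im=cv2.imread('pics/scene4.png'); s=status.sense()['eef_pos']; print(s)
q=pix('scene',np.array([[s[0],s[1],.172],[.578,-.225,.186]])); print(q)
cv2.imwrite('pics/crop4.png',cv2.resize(im[150:290,180:360],None,fx=4,fy=4))
for c in('top','scene'):
  for t,z in(('clamp_end',.1965),('clamp_pivot',.1945)):
    print(c,t,[(round(r['confidence'],2),at_z(c,r['location'],z)[:2]) for r in imaging.tip_of(c,t)[:2]])
"
```

```text
8.2 [ 0.59598187 -0.28387827  0.42472332] [-0.5732951   0.59849555  0.1136363 ]
top guide [(0.97, array([ 0.2003, -0.0484]))] crate [(0.68, array([ 0.2094, -0.0908])), (0.46, array([-0.0454, -0.3068]))]
 rail top x 1498 [0.11332907 0.19441692 0.20295007] crate 366 [0.21311203 0.2136085  0.21593894]
scene guide [(0.76, array([ 0.1955, -0.0446]))] crate [(0.86, array([ 0.2073, -0.1115]))]
 rail top x 383 [0.18498853 0.1948255  0.20236532] crate 244 [0.21079894 0.21223745 0.21610692]
[ 0.59669266 -0.28195128  0.42594016]
[[251.24029147 244.13535491]
 [233.86785325 255.12780096]]
top clamp_end [(0.62, array([ 0.69514524, -0.11764197])), (0.54, array([ 0.55467222, -0.29820311]))]
top clamp_pivot [(0.65, array([ 0.57588204, -0.22796598]))]
scene clamp_end [(0.69, array([ 0.53604475, -0.28952441])), (0.51, array([ 0.4982715, -0.0183427]))]
scene clamp_pivot [(0.81, array([ 0.5744588 , -0.21710491]))]
```

View pics/crop4.png

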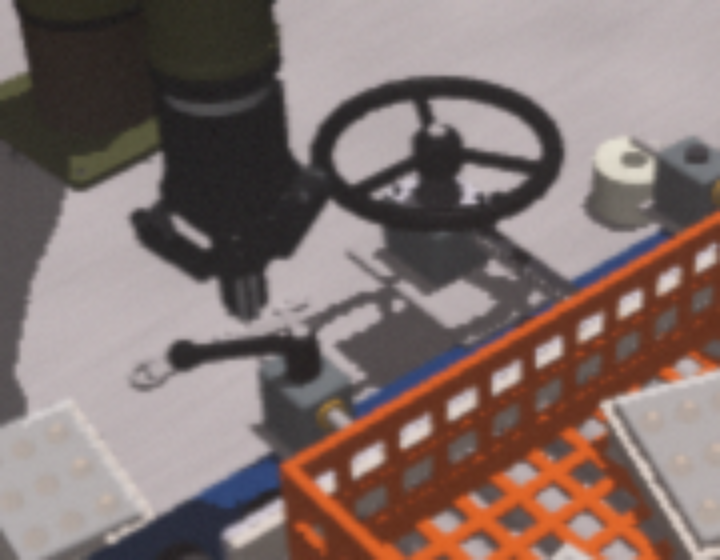

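The tip hangs on the crate side of the lever bar, at crop pixel (247,312). The hub is at (297,345) and the ball at (183,355), with room for the descent.

Call:
servo_tool(deltas="0 0 0 -2 0; 0 0 0 -2 0; 0 0 0 -2 0; 0 0 0 -1.4 0; 0 0 0 0 0")

```text
time_s: 9.12
eef_pos: [0.5953, -0.283, 0.3484]
ee_rot: [-0.003, 0.192, 0.981, 0.001]
wrist_force: [-0.3, -0.2, -0.4]
opening: 0.001
gripper_force: 0.0
```

Call:
servo_tool(deltas="0 -0.64 -0.16 0 0; 0 -0.64 -0.1 0 0; 0 -0.65 -0.03 0 0; 0 -0.65 0.03 0 0; 0 -0.64 0.1 0 0; 0 -0.63 0.17 0 0; 0 -0.6 0.23 0 0; 0 -0.58 0.3 0 0; 0 -0.54 0.35 0 0; 0 -0.51 0.41 0 0; 0 -0.46 0.46 0 0; 0 -0.41 0.5 0 0")

```text
time_s: 10.12
eef_pos: [0.5281, -0.2615, 0.3533]
ee_rot: [0.004, 0.193, 0.981, -0.001]
wrist_force: [4.3, -2.7, 0.1]
opening: -0.001
gripper_force: 2.1
```

Call:
servo_tool(deltas="0 -0.35 0.54 0 0; 0 -0.3 0.58 0 0; 0 0 0 0 0")

```text
time_s: 10.37
eef_pos: [0.5207, -0.2497, 0.3531]
ee_rot: [0.002, 0.192, 0.981, -0.001]
wrist_force: [2.2, -1.8, 2.6]
opening: 0.001
gripper_force: 1.3
```

Call:
servo_tool(deltas="0 -0.2 0.5 0 0; 0 -0.15 0.5 0 0; 0 -0.1 0.4 0 0; 0 0 0 0 0")

```text
time_s: 10.7
eef_pos: [0.5161, -0.2372, 0.3526]
ee_rot: [0.002, 0.193, 0.981, -0.002]
wrist_force: [2.6, -5.2, 2.0]
opening: 0.0
gripper_force: 2.4
```

Call:
servo_tool(deltas="0 0 0.3 0 0; 0 0 0.3 0 0; 0 0 0 0 0")

```text
time_s: 10.95
eef_pos: [0.516, -0.2353, 0.3529]
ee_rot: [0.003, 0.195, 0.981, -0.005]
wrist_force: [3.4, -15.0, 0.3]
opening: 0.0
gripper_force: 7.0
```

The force has risen to 15 N with almost no travel, so the lever is at its stop. I'll back off, lift and check.

Call:
servo_tool(deltas="0 0 -0.8 0 0; 0 0 -0.8 0 0; 0 0 0 2 0; 0 0 0 3 0; 0 0 0 3 0; 0 -2 -1 2 0; 0 -2 -1 0 0; 0 -2 -1 0 0; 0 -2 -1 0 0; 0 -2 -1 0 0; 0 0 0 0 0; 0 0 0 0 0")

```text
time_s: 11.95
eef_pos: [0.4144, -0.2958, 0.4513]
ee_rot: [-0.002, 0.194, 0.981, 0.001]
wrist_force: [0.5, 0.2, 0.4]
opening: 0.002
gripper_force: 0.0
```

```bash
python3 -c "
from h import *
gap('5')
for c in('top','scene'):
    im=cv2.imread(f'pics/{c}5.png'); P=params(c)
    for t,z in(('clamp_end',.1965),('clamp_pivot',.1945)):
        print(c,t,[(round(r['confidence'],2),np.array([(at_z(c,r['location'],z,P)[:2]-O)@e for e in(ex,ey)]).round(3)) for r in imaging.tip_of(c,t)[:2]])
    p=(im[150:290,340:520] if c=='top' else im[150:290,180:360]); cv2.imwrite(f'pics/c5{c}.png',cv2.resize(p,None,fx=2.2,fy=2.2))
a,b=[cv2.imread(f'pics/c5{c}.png') for c in('top','scene')]; cv2.imwrite('pics/c5.png',np.hstack([a,b]))
"
```

```text
11.95 [ 0.41444776 -0.29575218  0.45125158] [0.51436042 0.21800633 0.36683656]
top guide [(0.93, array([ 0.2003, -0.0434]))] crate [(0.9, array([ 0.213 , -0.0995]))]
 rail top x 1630 [0.18482645 0.19440481 0.20289548] crate 364 [0.21315023 0.21372323 0.21624225]
scene guide [(0.74, array([ 0.1902, -0.0409]))] crate [(0.72, array([0.0835, 0.1349]))]
 rail top x 374 [0.18541266 0.1943397  0.2019446 ] crate 239 [0.21105758 0.21218819 0.21647069]
top clamp_end [(0.73, array([-0.003,  0.298])), (0.66, array([ 0.014, -0.195]))]
top clamp_pivot [(0.85, array([ 0.095, -0.198])), (0.72, array([-0.051,  0.024]))]
scene clamp_end [(0.67, array([ 0.014, -0.198]))]
scene clamp_pivot [(0.84, array([ 0.096, -0.206])), (0.25, array([-0.054,  0.036]))]
```

View pics/c5.png

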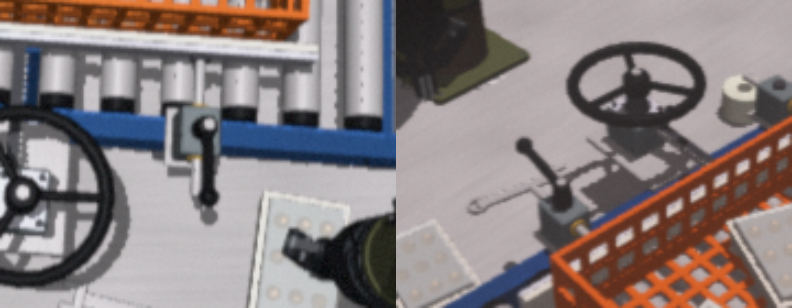

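The lever ball at crop pixel (208,197) lies straight across the line from its hub at (205,125), so the angle is about 1.57 rad. The rail has not moved (gap about 10 mm) and the robot is clear of everything.

```bash
python3 -c "
from h import *
print(arm.hand_in())"
```

```text
the job is handed in; nothing more can be done
None
```

The job is handed in: the camera depth puts the near guide rail about 10 mm from the crate, the clamp lever is at its stop, and the arm is clear of everything. The hand-in gave no verdict.

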